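# Turn a stoppered tube so its stopper faces the splash shield

### The arm

A 6-joint arm with a two-finger parallel gripper is mounted at the origin on the work surface. World frame = base frame: x ahead of the robot, y to its left, z up, the work surface at z = 0. Lengths are in m, angles in rad, forces in N, time in s.
With the tool pointing down it reaches from about 0.3 to 0.875 m from the base axis. Payload 6.4 kg.
Tool frame: the origin (TCP) lies at the very end of the fingers, on their centre line; the grasp point (between the pads) lies 19 mm behind it (robot.tcp_to_grasp is the distance from the TCP to the grasp point, in m); z points along the fingers, y is the direction in which the jaws open and shut (so a half turn about z gives the same grasp; the last joint's range is limited). The gripper opens to 88 mm and grips with 3 to 60 N. Pads are 18 mm wide; open, the fingers measure 123 mm over their backs; the gripper's body (75 mm by 187 mm) begins 45 mm behind the grasp point.
Start: joints at [-1.398, 0.181, 1.607, -0, 1.354, -0.206], TCP at [0.213, -0.534, 0.239] pointing down, gripper open.
Joint ranges: [-2.99, 2.99], [-0.89, 2.07], [0.3, 2.58], [-1.14, 4.28], [0, 2.63], [-3.12, 3.12]. Speed limits (rad/s): [2.57, 2.57, 3.01, 3.14, 3.14, 3.14].

### API

Orientations are given as a 3x3 rotation matrix whose columns are the frame's x, y, z axes.
In Python, from bench import robot, optics gives the robot as it stands.
- The arm moves only by the tool arm_command, never from a script. Its argument "targets" is a list of rows, each an object of numbers: "tx", "ty", "tz": the shift along the tool's x, y, z in mm; "rx", "ry", "rz": the turn, a rotation vector about the tool's x, y, z in rad; "gripper": the opening, from 0 (shut) to 1 (fully open). In form: [{"tx": .., "ty": .., "tz": .., "rx": .., "ry": .., "rz": .., "gripper": ..}, ...]. A call has 1 to 8 rows; each row shifts and turns the pose as measured when the row begins, along the tool's axes as they then stand; what a row does not reach is not made up. A row lasts 1/10 s, in which the tool goes at most 50 mm and 8.59 degrees, less where a joint would pass 70% of its speed; a pose out of reach is approached as far as the arm can. A call is refused whole if a number of a shift passes 50 or a number of a turn 0.15, either way. A call with a gripper value outside its range is refused whole. The fingers move at their own pace and stop on an object; "force" is the grip in N (left out, the last holds). Time passes only in rows, so rows that do not move let the fingers close. It gives the time, the measured TCP pose, the force and the opening at its end, in the units of the state.
- robot.read_state(): the state, without advancing time (a new reading comes with each control period).
- optics.read_camera(name): name is "side" or "top" or "wrist"; returns the picture (400x640x3 uint8, red, green, blue); there is no depth.
- optics.calibration(name): a dict with "K" (3x3 intrinsics, pixels), "k1" (the pictures are not rectified: a ray, as slopes to the right and down, at radius r is drawn at 1 + k1 r^2 times it, then the intrinsics apply), "R" (3x3) and "t" (3): a world point X has camera coordinates R X + t; the wrist camera has in their place "hand_eye" (4x4, takes a point from camera to tool coordinates, whose origin is the TCP and whose axes are the flange's). Camera axes: x right, y down, z forward; pixel columns grow to the right and rows downward; lengths in m; the calibration is good to about 2 mm. A picture is of the moment at which its call begins: read the wrist's pose just before it. calibration takes no time and is no camera call.
- robot.job_done(): hands the job in, once; it reports no verdict.
The state is a dict: "clock": time; "joints": joint angles; "joint_velocities": joint speeds; "joint_torque": joint torques, N m; "tcp_pos": TCP position; "orientation": TCP orientation; "ft_force": force on the tool from outside, world axes, zero at the start; "wrist_torque": the same for the moment, N m; "finger_gap": finger opening in m.
Only numpy, scipy, OpenCV 4.12 (cv2) and the standard library are available. Lean on these libraries where they do the work, as an engineer would, in place of code of your own. Each camera call takes 0.05 s, during which the arm holds its last target.

### The job

Two stoppered glass tubes lie side by side in a cradle with a splash shield at one end, and one of them lies the wrong way round, its stopper pointing away from the shield. Lift that tube out, turn it end for end and lay it back, without dropping it, in its own pair of notches, centred about where it was, so that its stopper points at the shield. Do not strike the shield or the other tube, and leave the other tube and the beaker where they stand.

Things in the scene. Friction and masses are not known exactly. Their poses are not given: they have to be found in the camera images.
- tube_mid (a point): Tube to turn: amber glass, 25 mm thick, 200 mm long, round at one end, white stopper (20 mm long, 29 mm wide) at the other, about 0.1 kg. Point: on its axis, mid-length, 70 mm above the bench; x runs along it to the stopper, now away from the shield. It lies in two V notches 50 mm either side of the point, 12 mm thick, mouth 43 mm wide, lips 4 mm above the axis; 58 mm free below it between them.
- spare_mid (a point): The other tube, identical, already the right way round, in a like pair of notches parallel to the first, 110 mm to one side (axis to axis). Point on its axis at mid-length, x towards its stopper. It must stay where it is.
- shield: Fixed splash shield at the cradle's end: clear upright sheet in a steel frame, 12 mm thick, 192 mm wide, top 130 mm above the bench, square to both tubes. Origin: middle of its lower edge, 12 mm above the bench, about 155 mm along from the tubes' mid-length, midway between the two tubes; x points level away from the tubes, y along its width, z up.
- beaker: Empty glass beaker, 72 mm in diameter, 85 mm high, standing on the bench beside the cradle, its centre 120 mm or more from the nearer tube's axis. Origin: centre of its underside. It must stay where it is.
Mind the look-alikes: they are no part of the job. Leave any brown or purple look-alike of the part that bears tube_mid alone.

How it is judged:
At the end, for the whole second after the job is handed in: The wrong-way tube lies at rest in its own two notches (axis 65 to 76 mm above the bench, within 8 degrees of square to the shield), its middle within 30 mm of where it started, its stopper now towards the shield; the other tube has moved less than 12 mm and the beaker less than 20 mm (x of shield in the frame of tube_mid above 0.11 m and angle between the x axis of tube_mid and the x axis of shield, either way round below 0.14 rad and distance of tube_mid from where it was at the start of the episode below 0.03 m and height (world z) of tube_mid between 0.065 and 0.076 m and linear speed of tube below 0.02 m/s and distance of spare_mid from where it was at the start of the episode below 0.012 m and distance of beaker from where it was at the start of the episode below 0.02 m); the robot touches nothing.
It fails at once if the shield is struck (over 2 N) (contact force between shield and anything else above 2 N).
It fails at once if the other tube is struck by the tube or disturbed (contact force between tube and spare above 2 N or distance of spare_mid from where it was at the start of the episode above 0.012 m).
It fails at once if the beaker is moved by 20 mm or more (distance of beaker from where it was at the start of the episode above 0.02 m).
It fails at once if the tube is dropped (falls freely by more than about 30 mm) (linear speed of tube above 0.8 m/s and contact force between tube and the fingers below 0.3 N).
It also fails if it takes over 42 s, if anything falls off the work surface, if the arm or the gripper's body presses on something with over 40 N, if the wrist force passes 120 N, or if a joint passes its speed limit or range.

## Working session

There is one attempt and no reset: what is moved stays moved. The work goes in short steps, Python scripts to look and compute and a tool call to move; the robot and the scene stay as the last step left them, time stands still between calls to the robot, and variables do not carry over. Pictures are saved under pics/ and viewed, and the job is handed in when it is done.

Besides the shell and the picture viewer there is one more tool, called after "Request:" by a JSON object that holds its "method" and its "body", one argument or row to a line. arm_command: Moves the arm, as the interface text tells. Its arguments: {"type":"object","properties":{"targets":{"type":"array"},"force":{"type":"number"}},"required":["targets"]}

```bash
mkdir -p pics; ls; python3 - <<'E'
from bench import robot, optics
import cv2, numpy as np
np.set_printoptions(precision=4,suppress=True)
s=robot.read_state()
print(s)
for n in ["side","top","wrist"]:
    print(n,optics.calibration(n))
    im=optics.read_camera(n); cv2.imwrite(f"pics/{n}0.png",im[:,:,::-1])
E
```

```text
pics
{'clock': 0.0, 'joints': array([-1.3983,  0.1815,  1.6079, -0.    ,  1.3538, -0.2063]), 'joint_velocities': array([ 0.0019,  0.0022, -0.0014,  0.0005, -0.0013,  0.0008]), 'joint_torque': array([  0.0006, -43.387 , -34.184 ,   0.0701,   0.0385,  -0.0001]), 'tcp_pos': array([ 0.2126, -0.5337,  0.2378]), 'orientation': array([[ 0.9291,  0.3698, -0.0003],
       [ 0.3698, -0.9291,  0.0017],
       [ 0.0003, -0.0017, -1.    ]]), 'ft_force': array([ 0.2636, -0.4481,  0.2839]), 'wrist_torque': array([ 0.0071,  0.0023, -0.0459]), 'finger_gap': 0.08793091944685945}
side {'K': array([[402.7387,   0.    , 321.6229],
       [  0.    , 402.7387, 194.5376],
       [  0.    ,   0.    ,   1.    ]]), 'k1': -0.07701773400477809, 'R': array([[ 0.9907, -0.1362,  0.0055],
       [-0.0845, -0.6454, -0.7591],
       [ 0.107 ,  0.7516, -0.6509]]), 't': array([-0.5549,  0.1294,  0.9785])}
top {'K': array([[398.719 ,   0.    , 318.409 ],
       [  0.    , 398.719 , 197.6959],
       [  0.    ,   0.    ,   1.    ]]), 'k1': -0.013321335314899463, 'R': array([[-0.0677, -0.9977,  0.0042],
       [-0.974 ,  0.0652, -0.2172],
       [ 0.2164, -0.0188, -0.9761]]), 't': array([0.0691, 0.5689, 0.8631])}
wrist {'K': array([[329.1463,   0.    , 318.8326],
       [  0.    , 329.1463, 196.8001],
       [  0.    ,   0.    ,   1.    ]]), 'k1': -0.0019717160335309533, 'hand_eye': array([[ 0.0001, -0.965 , -0.2622,  0.0671],
       [ 1.    ,  0.0001, -0.0002,  0.0005],
       [ 0.0002, -0.2622,  0.965 , -0.1464],
       [ 0.    ,  0.    ,  0.    ,  1.    ]])}
```

View pics/side0.png

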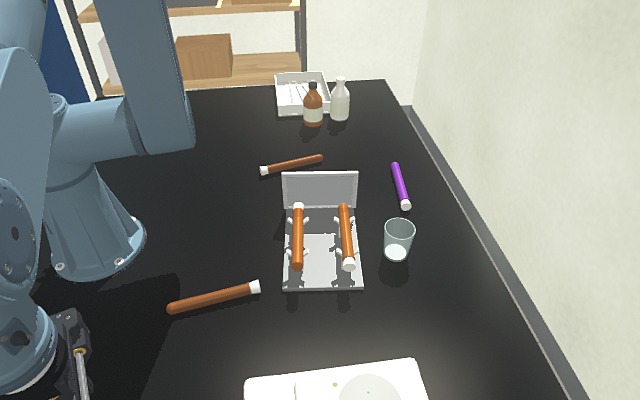

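View pics/top0.png

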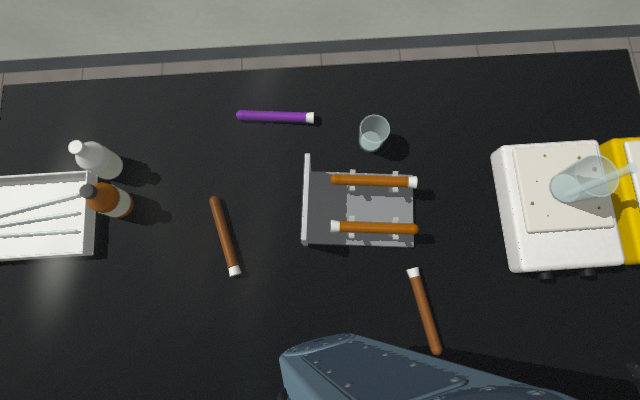

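View pics/wrist0.png

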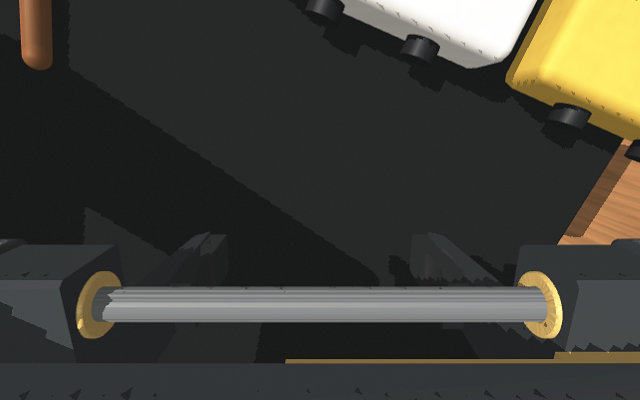

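The picture shows the shield at the +y end (top picture, column ~307). The wrong-way tube is the far one (row ~181, stopper at right, (413,182)), next to the beaker at (374,133). The spare is at row ~227 with its stopper by the shield. Next I'll zoom in and measure.

```bash
python3 - <<'E'
import cv2
a=cv2.imread("pics/top0.png")[100:260,290:430]; cv2.imwrite("pics/topz.png",cv2.resize(a,None,fx=3.7,fy=3.7,interpolation=cv2.INTER_CUBIC)[:600])
a=cv2.imread("pics/side0.png")[160:300,270:425]; cv2.imwrite("pics/sidez.png",cv2.resize(a,None,fx=4,fy=4,interpolation=cv2.INTER_CUBIC))
E
```

```text
(no output)
```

View pics/topz.png

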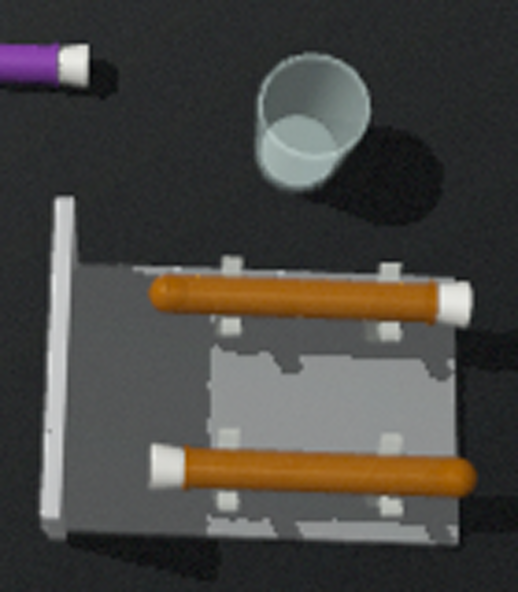

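View pics/sidez.png

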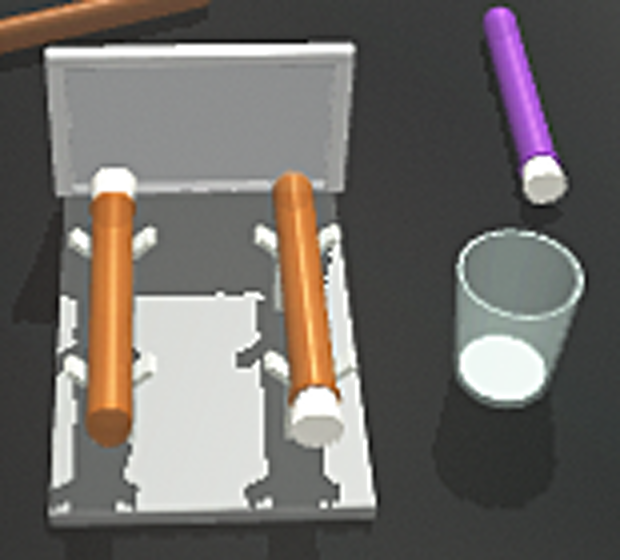

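```bash
cat > h.py <<'E'
import numpy as np, cv2
from bench import robot, optics
np.set_printoptions(precision=4,suppress=True)
def undist(c,p):
    d=np.array([c['k1'],0,0,0,0.]); return cv2.undistortPoints(np.array([[p]],float),c['K'],d)[0,0]
def ray(name,p,c=None,s=None):
    c=c or optics.calibration(name); u=undist(c,p); d=np.array([u[0],u[1],1])
    if name!='wrist':
        R,t=c['R'],c['t']; return -R.T@t, R.T@d
    H=c['hand_eye']; R=s['orientation']; return R@H[:3,3]+s['tcp_pos'], R@(H[:3,:3]@d)
def at(name,p,z,s=None):
    o,d=ray(name,p,s=s); return o+d*(z-o[2])/d[2]
E
python3 - <<'E'
from h import *
def z(p): return (p[0]/3.7+290-.4,p[1]/3.7+100-.4)
for n,p,h in [("t round",(150,293),.07),("t stop",(472,303),.07),("s stop",(149,466),.07),("s round",(477,477),.07),("nL",(231,295),.074),("nR",(390,301),.074),("sh topL",(57,517),.13),("sh topR",(65,198),.13),("beaker rim",(314,106),.085),("beaker base",(297,152),0.003)]:
    print(n,at("top",z(p),h))
def z(p): return (p[0]/4+270-.4,p[1]/4+160-.4)
for n,p,h in [("t round",(293,180),.07),("t stop",(317,415),.07),("s stop",(113,180),.07),("s round",(110,425),.07)]:
    print("side",n,at("side",z(p),h))
E
```

```text
t round [0.6137 0.0005 0.07  ]
t stop [ 0.5938 -0.2011  0.07  ]
s stop [0.5043 0.0093 0.07  ]
s round [ 0.484  -0.1908  0.07  ]
nL [ 0.608  -0.0498  0.074 ]
nR [ 0.5975 -0.1488  0.074 ]
sh topL [0.4698 0.0661 0.13  ]
sh topR [0.6593 0.0499 0.13  ]
beaker rim [ 0.7257 -0.1121  0.085 ]
beaker base [ 0.7257 -0.1119  0.003 ]
side t round [ 0.6128 -0.0007  0.07  ]
side t stop [ 0.5926 -0.1866  0.07  ]
side s stop [0.5022 0.0138 0.07  ]
side s round [ 0.4827 -0.1789  0.07  ]
```

Request:
{"method": "arm_command", "body": {
  "targets": [
    {"tx": 42, "ty": -21, "gripper": 1},
    {"tx": 42, "ty": -21},
    {"tx": 42, "ty": -21},
    {"tx": 42, "ty": -21},
    {"tx": 42, "ty": -21},
    {"tx": 42, "ty": -21},
    {"tx": 42, "ty": -21},
    {"tx": 42, "ty": -21}
  ],
  "force": 20
}}

```text
$.targets[0]: bad value
```

Request:
{"method": "arm_command", "body": {
  "targets": [
    {"rz": -0.14},
    {"rz": -0.14},
    {"rz": -0.14},
    {"rz": -0.14},
    {"rz": -0.14},
    {"rz": -0.14}
  ]
}}

```text
$.targets[0]: bad value
```

```bash
cat >> h.py <<'E'
def plan(xy,yx,z=None):
    s=robot.read_state(); R=s['orientation']; d=np.array([xy[0],xy[1],s['tcp_pos'][2] if z is None else z])-s['tcp_pos']
    yx=np.radians(yx); x=np.array([np.cos(yx),np.sin(yx),0]); zz=np.array([0,0,-1.]); Rt=np.c_[x,np.cross(zz,x),zz]
    print('clock',s['clock'],'tcp',s['tcp_pos'],'yaw',np.degrees(np.arctan2(R[1,0],R[0,0])),'j',s['joints'],'gap',s['finger_gap'])
    print('shift mm',R.T@d*1000,'rotvec',cv2.Rodrigues(R.T@Rt)[0].ravel(),'ft',s['ft_force'])
E
python3 -c "
from h import *
plan((.6033,-.1),84.3)"
```

```text
clock 0.15 tcp [ 0.2126 -0.5338  0.238 ] yaw 21.70556893923787 j [-1.3983  0.1814  1.6077  0.      1.3538 -0.2063] gap 0.08775041090594418
shift mm [ 523.4353 -258.5856    0.4663] rotvec [-0.001  -0.0009 -1.0925] ft [-0.0346  1.2739 -0.8293]
```

Request:
{"method": "arm_command", "body": {
  "targets": [
    {"tx": 42, "ty": -21, "tz": 0, "rx": 0, "ry": 0, "rz": 0, "gripper": 1},
    {"tx": 42, "ty": -21, "tz": 0, "rx": 0, "ry": 0, "rz": 0, "gripper": 1},
    {"tx": 42, "ty": -21, "tz": 0, "rx": 0, "ry": 0, "rz": 0, "gripper": 1},
    {"tx": 42, "ty": -21, "tz": 0, "rx": 0, "ry": 0, "rz": 0, "gripper": 1},
    {"tx": 42, "ty": -21, "tz": 0, "rx": 0, "ry": 0, "rz": 0, "gripper": 1},
    {"tx": 42, "ty": -21, "tz": 0, "rx": 0, "ry": 0, "rz": 0, "gripper": 1},
    {"tx": 42, "ty": -21, "tz": 0, "rx": 0, "ry": 0, "rz": 0, "gripper": 1},
    {"tx": 42, "ty": -21, "tz": 0, "rx": 0, "ry": 0, "rz": 0, "gripper": 1}
  ],
  "force": 20
}}

```text
clock: 0.95
tcp_pos: [0.4671, -0.2481, 0.236]
orientation: [[0.934, 0.358, -0.002], [0.358, -0.934, 0.002], [-0.001, -0.003, -1.0]]
ft_force: [1.6, -0.9, 0.6]
finger_gap: 0.0883
```

Request:
{"method": "arm_command", "body": {
  "targets": [
    {"tx": 0, "ty": 0, "tz": 0, "rx": 0, "ry": 0, "rz": -0.14, "gripper": 1},
    {"tx": 0, "ty": 0, "tz": 0, "rx": 0, "ry": 0, "rz": -0.14, "gripper": 1},
    {"tx": 0, "ty": 0, "tz": 0, "rx": 0, "ry": 0, "rz": -0.14, "gripper": 1},
    {"tx": 0, "ty": 0, "tz": 0, "rx": 0, "ry": 0, "rz": -0.14, "gripper": 1},
    {"tx": 0, "ty": 0, "tz": 0, "rx": 0, "ry": 0, "rz": -0.14, "gripper": 1},
    {"tx": 0, "ty": 0, "tz": 0, "rx": 0, "ry": 0, "rz": -0.14, "gripper": 1}
  ]
}}

```text
clock: 1.55
tcp_pos: [0.4709, -0.2394, 0.2342]
orientation: [[0.317, 0.948, -0.004], [0.948, -0.317, 0.006], [0.005, -0.005, -1.0]]
ft_force: [-0.0, -0.2, -1.0]
finger_gap: 0.0883
```

```bash
python3 -c "
from h import *
plan((.6033,-.1),84.3)"
```

```text
clock 1.55 tcp [ 0.4709 -0.2394  0.2342] yaw 71.52760137393511 j [-0.6967  0.0845  1.7244  0.0024  1.3392 -0.3749] gap 0.08827385082377692
shift mm [174.2048  81.4475   0.366 ] rotvec [-0.0047 -0.0051 -0.2229] ft [-0.0198 -0.2031 -1.0076]
```

Request:
{"method": "arm_command", "body": {
  "targets": [
    {"tx": 40, "ty": 18, "tz": 0, "rx": 0, "ry": 0, "rz": 0, "gripper": 1},
    {"tx": 40, "ty": 18, "tz": 0, "rx": 0, "ry": 0, "rz": 0, "gripper": 1},
    {"tx": 40, "ty": 18, "tz": 0, "rx": 0, "ry": 0, "rz": 0, "gripper": 1},
    {"tx": 35, "ty": 18, "tz": 0, "rx": 0, "ry": 0, "rz": 0, "gripper": 1},
    {"tx": 0, "ty": 0, "tz": 0, "rx": 0, "ry": 0, "rz": -0.12, "gripper": 1},
    {"tx": 0, "ty": 0, "tz": 0, "rx": 0, "ry": 0, "rz": -0.1, "gripper": 1},
    {"tx": 0, "ty": 0, "tz": 0, "rx": 0, "ry": 0, "rz": 0, "gripper": 1}
  ]
}}

```text
clock: 2.25
tcp_pos: [0.5912, -0.1097, 0.2317]
orientation: [[0.091, 0.996, -0.007], [0.996, -0.091, 0.007], [0.006, -0.008, -1.0]]
ft_force: [-0.0, -0.1, 0.7]
finger_gap: 0.0882
```

```bash
python3 -c "
from h import *
plan((.6033,-.1),84.3)"
```

```text
clock 2.25 tcp [ 0.5912 -0.1097  0.2317] yaw 84.75274274506816 j [-0.3828  0.2499  1.539   0.004   1.3618 -0.2921] gap 0.08821693474898892
shift mm [10.8045 11.2054 -0.0154] rotvec [-0.0076 -0.0064  0.0079] ft [-0.0005 -0.0947  0.6727]
```

Request:
{"method": "arm_command", "body": {
  "targets": [
    {"tx": 11, "ty": 11, "tz": 0, "rx": -0.008, "ry": -0.006, "rz": 0.008, "gripper": 1},
    {"tx": 0, "ty": 0, "tz": 0, "rx": 0, "ry": 0, "rz": 0, "gripper": 1}
  ]
}}

```text
clock: 2.45
tcp_pos: [0.6028, -0.0999, 0.2311]
orientation: [[0.105, 0.994, -0.001], [0.994, -0.105, 0.0], [0.0, -0.001, -1.0]]
ft_force: [-0.8, 0.0, 0.7]
finger_gap: 0.088
```

```bash
python3 -c "
from h import *
plan((.6033,-.1),84.3)
im=optics.read_camera('wrist'); cv2.imwrite('pics/wrist1.png',im[:,:,::-1])
im=optics.read_camera('top'); cv2.imwrite('pics/top1.png',im[:,:,::-1])"
```

```text
clock 2.45 tcp [ 0.6028 -0.0999  0.2311] yaw 83.96197079703879 j [-0.3583  0.2666  1.5197  0.0002  1.356  -0.2529] gap 0.0880009095078528
shift mm [-0.0823  0.5216 -0.0004] rotvec [-0.0007 -0.0003 -0.0059] ft [-0.8118  0.027   0.7004]
```

View pics/wrist1.png

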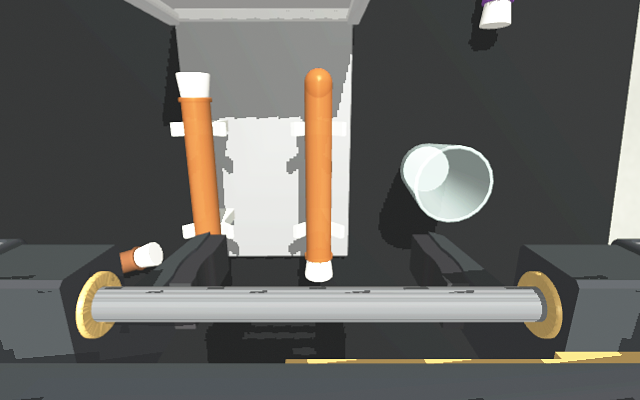

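The wrist picture shows the tube upright at column 318, midway between the fingers. Its round end is at (318,69) and its stopper end at (318,281). I'll check these in world coordinates.

```bash
python3 -c "
from h import *
s=robot.read_state()
for p,z in [((318,69),.07),((318,281),.06),((209,130),.074),((319,129),.074),((319,231),.074)]: print(at('wrist',p,z,s))"
```

```text
[ 0.6115 -0.0021  0.07  ]
[ 0.5891 -0.2133  0.06  ]
[ 0.5078 -0.0437  0.074 ]
[ 0.607  -0.0532  0.074 ]
[ 0.5967 -0.1511  0.074 ]
```

Request:
{"method": "arm_command", "body": {
  "targets": [
    {"tx": -1, "ty": 0, "tz": 40, "rx": 0, "ry": 0, "rz": -0.005, "gripper": 1},
    {"tx": 0, "ty": 0, "tz": 40, "rx": 0, "ry": 0, "rz": 0, "gripper": 1},
    {"tx": 0, "ty": 0, "tz": 40, "rx": 0, "ry": 0, "rz": 0, "gripper": 1},
    {"tx": 0, "ty": 0, "tz": 20, "rx": 0, "ry": 0, "rz": 0, "gripper": 1},
    {"tx": 0, "ty": 0, "tz": 0, "rx": 0, "ry": 0, "rz": 0, "gripper": 1}
  ]
}}

```text
clock: 3.05
tcp_pos: [0.6013, -0.1063, 0.0895]
orientation: [[0.108, 0.994, 0.002], [0.994, -0.108, -0.003], [-0.002, 0.003, -1.0]]
ft_force: [-1.1, -0.4, 0.4]
finger_gap: 0.088
```

```bash
python3 -c "
from h import *
plan((.6028,-.101),84.3,.051)"
```

```text
clock 3.05 tcp [ 0.6013 -0.1063  0.0895] yaw 83.82499093866855 j [-0.3683  0.4239  1.6231 -0.0017  1.0914 -0.2597] gap 0.0879837321678204
shift mm [ 5.5267  0.8017 38.4549] rotvec [ 0.0026  0.0023 -0.0083] ft [-1.1398 -0.4196  0.3718]
```

Request:
{"method": "arm_command", "body": {
  "targets": [
    {"tx": 5.5, "ty": 1, "tz": 0, "rx": 0.003, "ry": 0.002, "rz": -0.008, "gripper": 1},
    {"tx": 0, "ty": 0, "tz": 20, "rx": 0, "ry": 0, "rz": 0, "gripper": 1},
    {"tx": 0, "ty": 0, "tz": 16, "rx": 0, "ry": 0, "rz": 0, "gripper": 1},
    {"tx": 0, "ty": 0, "tz": 0, "rx": 0, "ry": 0, "rz": 0, "gripper": 1}
  ]
}}

```text
clock: 3.45
tcp_pos: [0.6057, -0.1025, 0.0578]
orientation: [[0.101, 0.995, 0.006], [0.995, -0.101, -0.002], [-0.002, 0.006, -1.0]]
ft_force: [0.0, 1.1, -0.5]
finger_gap: 0.0881
```

```bash
python3 -c "
from h import *
plan((.6028,-.101),84.3,.051)"
```

```text
clock 3.45 tcp [ 0.6057 -0.1025  0.0578] yaw 84.19041674794964 j [-0.3605  0.4749  1.6259 -0.0002  1.0348 -0.259 ] gap 0.08806868983888873
shift mm [ 1.2437 -3.0651  6.7616] rotvec [ 0.0058  0.0017 -0.0019] ft [ 0.0327  1.0881 -0.5024]
```

Request:
{"method": "arm_command", "body": {
  "targets": [
    {"tx": 1, "ty": -3, "tz": 7, "rx": 0.006, "ry": 0.002, "rz": 0, "gripper": 1},
    {"tx": 0, "ty": 0, "tz": 0, "rx": 0, "ry": 0, "rz": 0, "gripper": 1}
  ]
}}

```text
clock: 3.65
tcp_pos: [0.6038, -0.1014, 0.0523]
orientation: [[0.101, 0.995, 0.002], [0.995, -0.101, -0.0], [-0.0, 0.002, -1.0]]
ft_force: [-0.8, -0.6, -0.2]
finger_gap: 0.0883
```

```bash
python3 -c "
from h import *
plan((.6028,-.101),84.3,.051)"
```

```text
clock 3.65 tcp [ 0.6038 -0.1014  0.0523] yaw 84.19683300091653 j [-0.3602  0.4818  1.6292  0.0003  1.0289 -0.2591] gap 0.08831462178031667
shift mm [ 0.3344 -1.0612  1.2843] rotvec [ 0.0016  0.0001 -0.0018] ft [-0.8402 -0.5603 -0.1951]
```

Now close.

Request:
{"method": "arm_command", "body": {
  "targets": [
    {"tx": 0, "ty": -1, "tz": 1, "rx": 0, "ry": 0, "rz": 0, "gripper": 0.45},
    {"tx": 0, "ty": 0, "tz": 0, "rx": 0, "ry": 0, "rz": 0, "gripper": 0.35},
    {"tx": 0, "ty": 0, "tz": 0, "rx": 0, "ry": 0, "rz": 0, "gripper": 0},
    {"tx": 0, "ty": 0, "tz": 0, "rx": 0, "ry": 0, "rz": 0, "gripper": 0},
    {"tx": 0, "ty": 0, "tz": 0, "rx": 0, "ry": 0, "rz": 0, "gripper": 0},
    {"tx": 0, "ty": 0, "tz": 0, "rx": 0, "ry": 0, "rz": 0, "gripper": 0}
  ],
  "force": 20
}}

```text
clock: 4.25
tcp_pos: [0.6043, -0.1018, 0.0538]
orientation: [[0.101, 0.995, 0.005], [0.995, -0.101, -0.002], [-0.001, 0.005, -1.0]]
ft_force: [0.1, 0.1, 0.4]
finger_gap: 0.0423
```

```bash
python3 -c "
from h import *
plan((.6028,-.101),84.3,.051)"
```

```text
clock 4.25 tcp [ 0.6043 -0.1018  0.0538] yaw 84.20426810480731 j [-0.3605  0.4785  1.6306  0.0004  1.027  -0.2595] gap 0.04225231259750849
shift mm [ 0.6476 -1.6356  2.7587] rotvec [ 0.0055  0.0011 -0.0017] ft [0.1248 0.1276 0.3919]
```

Request:
{"method": "arm_command", "body": {
  "targets": [
    {"tx": 0, "ty": -1, "tz": 2, "rx": 0.005, "ry": 0, "rz": 0, "gripper": 0},
    {"tx": 0, "ty": 0, "tz": 0, "rx": 0, "ry": 0, "rz": 0, "gripper": 0},
    {"tx": 0, "ty": 0, "tz": 0, "rx": 0, "ry": 0, "rz": 0, "gripper": 0},
    {"tx": 0, "ty": 0, "tz": 0, "rx": 0, "ry": 0, "rz": 0, "gripper": 0},
    {"tx": 0, "ty": 0, "tz": 0, "rx": 0, "ry": 0, "rz": 0, "gripper": 0}
  ]
}}

```text
clock: 4.75
tcp_pos: [0.6019, -0.1015, 0.0515]
orientation: [[0.101, 0.995, -0.004], [0.995, -0.101, -0.001], [-0.001, -0.003, -1.0]]
ft_force: [-1.1, 0.5, 0.6]
finger_gap: 0.0239
```

```bash
python3 -c "
from h import *
plan((.6028,-.101),84.3,.051)"
```

```text
clock 4.75 tcp [ 0.6019 -0.1015  0.0515] yaw 84.2160316636051 j [-0.3604  0.4824  1.6303 -0.002   1.032  -0.2584] gap 0.023903401843736623
shift mm [0.5943 0.8776 0.493 ] rotvec [-0.0034  0.0009 -0.0015] ft [-1.125   0.5114  0.6353]
```

Request:
{"method": "arm_command", "body": {
  "targets": [
    {"tx": 0, "ty": 0, "tz": 0, "rx": 0, "ry": 0, "rz": 0, "gripper": 0},
    {"tx": 0, "ty": 0, "tz": -10, "rx": 0, "ry": 0, "rz": 0, "gripper": 0},
    {"tx": 0, "ty": 0, "tz": -15, "rx": 0, "ry": 0, "rz": 0, "gripper": 0},
    {"tx": 0, "ty": 0, "tz": 0, "rx": 0, "ry": 0, "rz": 0, "gripper": 0}
  ],
  "force": 25
}}

```text
clock: 5.15
tcp_pos: [0.6026, -0.1015, 0.0783]
orientation: [[0.101, 0.995, -0.002], [0.995, -0.101, -0.001], [-0.001, -0.002, -1.0]]
ft_force: [-0.1, 0.3, -0.2]
finger_gap: 0.0237
```

```bash
python3 -c "
from h import *
plan((.6028,-.101),84.3,.21)
im=optics.read_camera('side'); cv2.imwrite('pics/side2.png',im[:,:,::-1])
im=optics.read_camera('wrist'); cv2.imwrite('pics/wrist2.png',im[:,:,::-1])"
```

```text
clock 5.15 tcp [ 0.6026 -0.1015  0.0783] yaw 84.20847538706684 j [-0.3602  0.4436  1.6218 -0.0015  1.0784 -0.2584] gap 0.023689407520595757
shift mm [   0.4431   -0.1341 -131.7225] rotvec [-0.0024  0.0007 -0.0016] ft [-0.0667  0.2875 -0.2049]
```

View pics/side2.png

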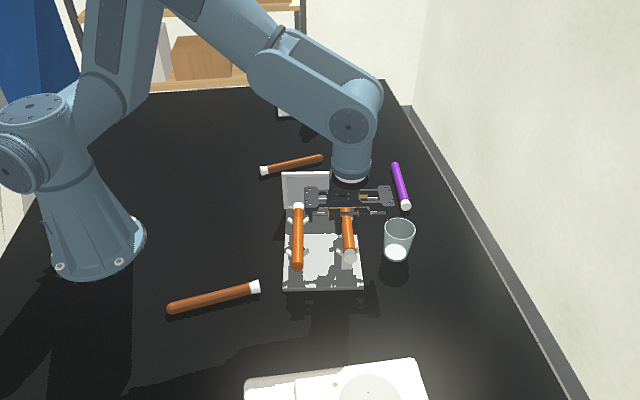

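View pics/wrist2.png

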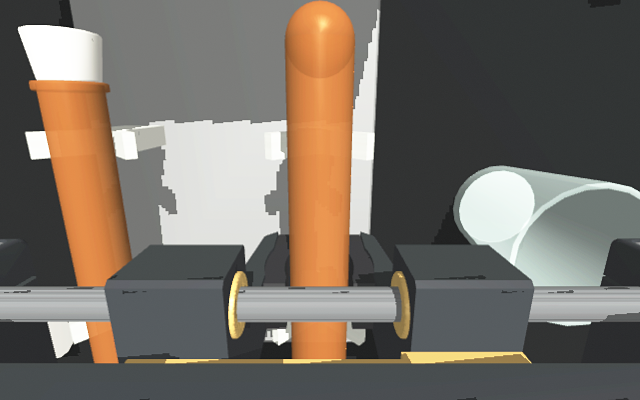

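The tube's round end is at about (320,2) in the wrist picture and the jaws hold at a 24 mm gap. I'll lift further and check it again.

Request:
{"method": "arm_command", "body": {
  "targets": [
    {"tx": 0, "ty": 0, "tz": -30, "rx": 0, "ry": 0, "rz": 0, "gripper": 0},
    {"tx": 0, "ty": 0, "tz": -30, "rx": 0, "ry": 0, "rz": 0, "gripper": 0},
    {"tx": 0, "ty": 0, "tz": -30, "rx": 0, "ry": 0, "rz": 0, "gripper": 0},
    {"tx": 0, "ty": 0, "tz": -30, "rx": 0, "ry": 0, "rz": 0, "gripper": 0},
    {"tx": 0, "ty": 0, "tz": -30, "rx": 0, "ry": 0, "rz": 0, "gripper": 0},
    {"tx": 0, "ty": 0, "tz": -15, "rx": 0, "ry": 0, "rz": 0, "gripper": 0},
    {"tx": 0, "ty": 0, "tz": 0, "rx": 0, "ry": 0, "rz": 0, "gripper": 0}
  ]
}}

```text
clock: 5.95
tcp_pos: [0.6, -0.1004, 0.2438]
orientation: [[0.101, 0.995, -0.011], [0.995, -0.101, 0.003], [0.002, -0.012, -1.0]]
ft_force: [0.5, 0.2, -1.3]
finger_gap: 0.0237
```

```bash
python3 -c "
from h import *
plan((.6028,-.101),84.3,.21)
im=optics.read_camera('side'); cv2.imwrite('pics/side3.png',im[:,:,::-1])
im=optics.read_camera('wrist'); cv2.imwrite('pics/wrist3.png',im[:,:,::-1])"
```

```text
clock 5.95 tcp [ 0.6    -0.1004  0.2438] yaw 84.19751277275033 j [-0.36    0.2577  1.5046 -0.0012  1.391  -0.2585] gap 0.02373748470561596
shift mm [-0.4123  3.2829 33.7904] rotvec [-0.0116 -0.0019 -0.0018] ft [ 0.5453  0.1528 -1.2819]
```

View pics/side3.png

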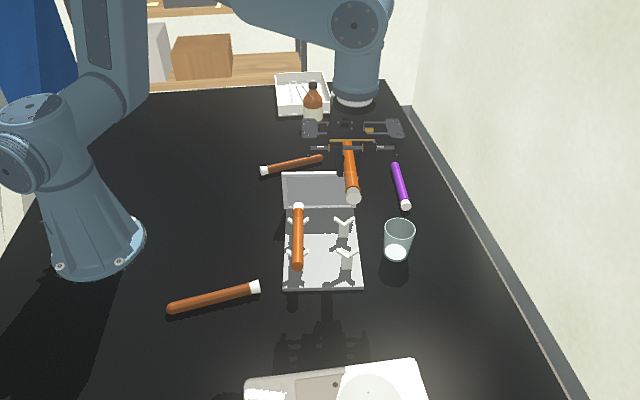

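View pics/wrist3.png

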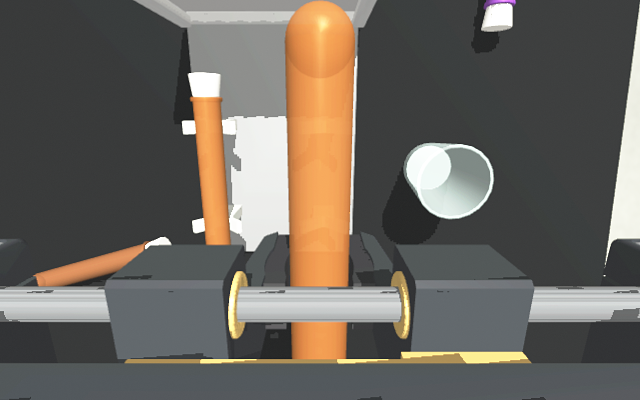

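The tube is held level and firmly: its round end stays at (320,2) in the wrist picture, and the notches below are empty. Now I'll turn it at height.

Request:
{"method": "arm_command", "body": {
  "targets": [
    {"tx": 0, "ty": 0, "tz": 0, "rx": 0, "ry": 0, "rz": 0.14, "gripper": 0},
    {"tx": 0, "ty": 0, "tz": 0, "rx": 0, "ry": 0, "rz": 0.14, "gripper": 0},
    {"tx": 0, "ty": 0, "tz": 0, "rx": 0, "ry": 0, "rz": 0.14, "gripper": 0},
    {"tx": 0, "ty": 0, "tz": 0, "rx": 0, "ry": 0, "rz": 0.14, "gripper": 0},
    {"tx": 0, "ty": 0, "tz": 0, "rx": 0, "ry": 0, "rz": 0.14, "gripper": 0},
    {"tx": 0, "ty": 0, "tz": 0, "rx": 0, "ry": 0, "rz": 0.14, "gripper": 0},
    {"tx": 0, "ty": 0, "tz": 0, "rx": 0, "ry": 0, "rz": 0.14, "gripper": 0},
    {"tx": 0, "ty": 0, "tz": 0, "rx": 0, "ry": 0, "rz": 0.14, "gripper": 0}
  ]
}}

```text
clock: 6.85
tcp_pos: [0.5907, -0.0971, 0.2223]
orientation: [[0.953, 0.301, -0.041], [0.301, -0.953, 0.014], [-0.035, -0.026, -0.999]]
ft_force: [0.0, -0.4, -0.8]
finger_gap: 0.0238
```

Request:
{"method": "arm_command", "body": {
  "targets": [
    {"tx": 0, "ty": 0, "tz": 0, "rx": 0, "ry": 0, "rz": 0.14, "gripper": 0},
    {"tx": 0, "ty": 0, "tz": 0, "rx": 0, "ry": 0, "rz": 0.14, "gripper": 0},
    {"tx": 0, "ty": 0, "tz": 0, "rx": 0, "ry": 0, "rz": 0.14, "gripper": 0},
    {"tx": 0, "ty": 0, "tz": 0, "rx": 0, "ry": 0, "rz": 0.14, "gripper": 0},
    {"tx": 0, "ty": 0, "tz": 0, "rx": 0, "ry": 0, "rz": 0.14, "gripper": 0},
    {"tx": 0, "ty": 0, "tz": 0, "rx": 0, "ry": 0, "rz": 0.14, "gripper": 0},
    {"tx": 0, "ty": 0, "tz": 0, "rx": 0, "ry": 0, "rz": 0.14, "gripper": 0},
    {"tx": 0, "ty": 0, "tz": 0, "rx": 0, "ry": 0, "rz": 0.14, "gripper": 0}
  ]
}}

```text
clock: 7.65
tcp_pos: [0.5816, -0.094, 0.2023]
orientation: [[0.648, -0.758, -0.07], [-0.759, -0.651, 0.025], [-0.064, 0.036, -0.997]]
ft_force: [-0.4, -0.5, -0.4]
finger_gap: 0.0238
```

```bash
python3 -c "
from h import *
plan((.6028,-.101),-95.7,.21)"
```

```text
clock 7.65 tcp [ 0.5816 -0.094   0.2023] yaw -49.50396525821224 j [-0.3609  0.2948  1.5463 -0.0011  1.3745  2.0729] gap 0.023815669555695276
shift mm [ 18.6093 -11.2407  -9.3443] rotvec [0.0605 0.0461 0.8071] ft [-0.4075 -0.4603 -0.442 ]
```

The arm sags a few mm per row, so I'll correct that before going on.

Request:
{"method": "arm_command", "body": {
  "targets": [
    {"tx": 18, "ty": -11, "tz": -20, "rx": 0.065, "ry": 0.05, "rz": 0, "gripper": 0},
    {"tx": 0, "ty": 0, "tz": -3, "rx": 0, "ry": 0, "rz": 0.13, "gripper": 0},
    {"tx": 0, "ty": 0, "tz": -3, "rx": 0, "ry": 0, "rz": 0.13, "gripper": 0},
    {"tx": 0, "ty": 0, "tz": -3, "rx": 0, "ry": 0, "rz": 0.13, "gripper": 0},
    {"tx": 0, "ty": 0, "tz": -3, "rx": 0, "ry": 0, "rz": 0.13, "gripper": 0},
    {"tx": 0, "ty": 0, "tz": -3, "rx": 0, "ry": 0, "rz": 0.13, "gripper": 0}
  ]
}}

```text
clock: 8.25
tcp_pos: [0.5967, -0.0992, 0.2208]
orientation: [[0.027, -1.0, -0.007], [-0.999, -0.028, 0.039], [-0.039, 0.006, -0.999]]
ft_force: [-0.5, 0.0, -1.4]
finger_gap: 0.0235
```

```bash
python3 -c "
from h import *
plan((.6028,-.101),-95.7,.21)"
```

```text
clock 8.25 tcp [ 0.5967 -0.0992  0.2208] yaw -88.43129125186535 j [-0.3782  0.2712  1.5358  0.034   1.3554  2.7283] gap 0.02346896931666195
shift mm [ 2.3944 -6.1184 10.7035] rotvec [0.0084 0.0383 0.127 ] ft [-0.4611  0.046  -1.3722]
```

Request:
{"method": "arm_command", "body": {
  "targets": [
    {"tx": 2, "ty": -6, "tz": 5, "rx": 0.008, "ry": 0.038, "rz": 0.125, "gripper": 0},
    {"tx": 0, "ty": 0, "tz": 0, "rx": 0, "ry": 0, "rz": 0, "gripper": 0}
  ]
}}

```text
clock: 8.45
tcp_pos: [0.6009, -0.1005, 0.2115]
orientation: [[-0.105, -0.994, -0.006], [-0.994, 0.105, 0.002], [-0.001, 0.006, -1.0]]
ft_force: [-0.8, 0.6, -2.1]
finger_gap: 0.024
```

```bash
python3 -c "
from h import *
plan((.6028,-.101),-95.7,.21)
im=optics.read_camera('wrist'); cv2.imwrite('pics/wrist4.png',im[:,:,::-1])
im=optics.read_camera('side'); cv2.imwrite('pics/side4.png',im[:,:,::-1])
plan((.6028,-.101),-95.7,.21)
"
```

```text
clock 8.45 tcp [ 0.6009 -0.1005  0.2115] yaw -96.01787042714314 j [-0.36    0.284   1.5389 -0.0007  1.3249  2.8868] gap 0.02400963401219561
shift mm [ 0.2687 -1.9673  1.4612] rotvec [ 0.0061  0.0009 -0.0055] ft [-0.7846  0.6121 -2.1227]
clock 8.55 tcp [ 0.601  -0.1009  0.2124] yaw -95.7647566134199 j [-0.3609  0.2832  1.538   0.0002  1.3263  2.8812] gap 0.02375967407976515
shift mm [-0.0665 -1.8563  2.3399] rotvec [ 0.0056  0.0017 -0.0011] ft [-0.0104  0.4997 -1.3645]
```

View pics/wrist4.png

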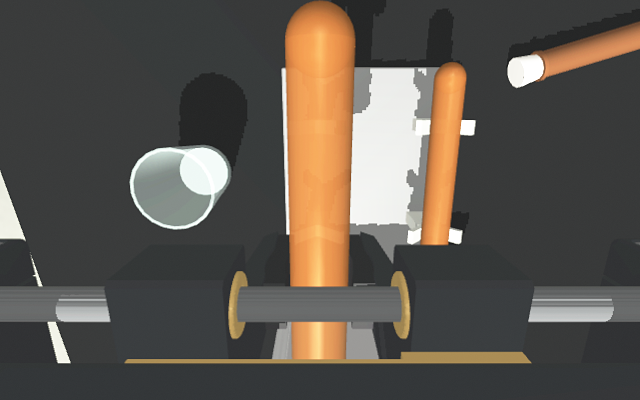

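View pics/side4.png

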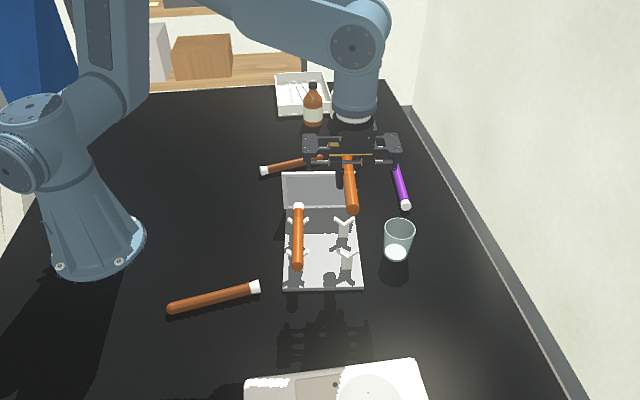

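The tube is turned: its round end now points away from the shield in both views ((320,2) wrist, (352,208) side). Next I'll lower it in steps.

Request:
{"method": "arm_command", "body": {
  "targets": [
    {"tx": 0, "ty": -2, "tz": 30, "rx": 0.006, "ry": 0.002, "rz": 0, "gripper": 0},
    {"tx": 0, "ty": 0, "tz": 30, "rx": 0, "ry": 0, "rz": 0, "gripper": 0},
    {"tx": 0, "ty": 0, "tz": 30, "rx": 0, "ry": 0, "rz": 0, "gripper": 0},
    {"tx": 0, "ty": 0, "tz": 0, "rx": 0, "ry": 0, "rz": 0, "gripper": 0}
  ]
}}

```text
clock: 8.95
tcp_pos: [0.6027, -0.1014, 0.1198]
orientation: [[-0.088, -0.996, 0.001], [-0.996, 0.088, 0.002], [-0.002, -0.001, -1.0]]
ft_force: [-1.2, 0.6, -1.5]
finger_gap: 0.0235
```

```bash
python3 -c "
from h import *
plan((.6028,-.101),-95.7,.052)"
```

```text
clock 8.95 tcp [ 0.6027 -0.1014  0.1198] yaw -95.05807146234794 j [-0.3617  0.3854  1.606   0.0023  1.1499  2.8672] gap 0.02354230199984408
shift mm [-0.2671 -0.018  67.8464] rotvec [-0.0008  0.002   0.0112] ft [-1.1752  0.565  -1.4981]
```

Request:
{"method": "arm_command", "body": {
  "targets": [
    {"tx": 0, "ty": 0, "tz": 20, "rx": 0, "ry": 0.002, "rz": 0.011, "gripper": 0},
    {"tx": 0, "ty": 0, "tz": 20, "rx": 0, "ry": 0, "rz": 0, "gripper": 0},
    {"tx": 0, "ty": 0, "tz": 0, "rx": 0, "ry": 0, "rz": 0, "gripper": 0}
  ]
}}

```text
clock: 9.25
tcp_pos: [0.6038, -0.1022, 0.0817]
orientation: [[-0.094, -0.996, 0.002], [-0.996, 0.094, 0.0], [-0.001, -0.002, -1.0]]
ft_force: [-0.4, 0.0, -0.8]
finger_gap: 0.0232
```

```bash
python3 -c "
from h import *
plan((.6028,-.101),-95.7,.052)"
```

```text
clock 9.25 tcp [ 0.6038 -0.1022  0.0817] yaw -95.3919032146926 j [-0.3618  0.4385  1.6208  0.0014  1.0803  2.8732] gap 0.023194280823483543
shift mm [-1.0638  1.1876 29.733 ] rotvec [-0.0023  0.0006  0.0054] ft [-0.3772  0.0271 -0.7582]
```

Request:
{"method": "arm_command", "body": {
  "targets": [
    {"tx": -1, "ty": 1, "tz": 12, "rx": -0.002, "ry": 0, "rz": 0.005, "gripper": 0},
    {"tx": 0, "ty": 0, "tz": 10, "rx": 0, "ry": 0, "rz": 0, "gripper": 0},
    {"tx": 0, "ty": 0, "tz": 0, "rx": 0, "ry": 0, "rz": 0, "gripper": 0}
  ]
}}

```text
clock: 9.55
tcp_pos: [0.6051, -0.102, 0.0623]
orientation: [[-0.097, -0.995, 0.005], [-0.995, 0.097, -0.001], [0.0, -0.005, -1.0]]
ft_force: [-0.7, 0.6, -0.1]
finger_gap: 0.0235
```

```bash
python3 -c "
from h import *
plan((.6028,-.101),-95.7,.052)
im=optics.read_camera('wrist'); cv2.imwrite('pics/wrist5.png',im[:,:,::-1])"
```

```text
clock 9.55 tcp [ 0.6051 -0.102   0.0623] yaw -95.59161827092187 j [-0.3607  0.4674  1.6257  0.0012  1.0436  2.8779] gap 0.023494196534183272
shift mm [-0.7772  2.4804 10.3368] rotvec [-0.0049 -0.0002  0.0019] ft [-0.6955  0.5775 -0.0541]
```

View pics/wrist5.png

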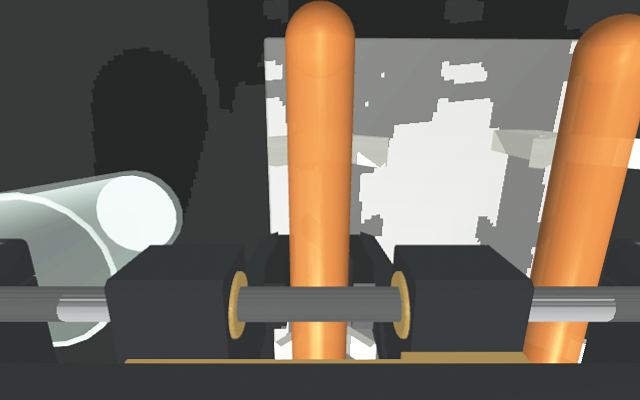

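The tube sits between the notch lips at row ~150 (about columns 270–385), and about 10 mm remain.

Request:
{"method": "arm_command", "body": {
  "targets": [
    {"tx": -1, "ty": 2.5, "tz": 5, "rx": -0.004, "ry": 0, "rz": 0.002, "gripper": 0},
    {"tx": 0, "ty": 0, "tz": 3, "rx": 0, "ry": 0, "rz": 0, "gripper": 0},
    {"tx": 0, "ty": 0, "tz": 0, "rx": 0, "ry": 0, "rz": 0, "gripper": 0}
  ]
}}

```text
clock: 9.9
tcp_pos: [0.604, -0.1011, 0.056]
orientation: [[-0.099, -0.995, 0.004], [-0.995, 0.099, -0.001], [0.001, -0.004, -1.0]]
ft_force: [-0.4, -0.1, 0.4]
finger_gap: 0.0239
```

```bash
python3 -c "
from h import *
plan((.6028,-.101),-95.7,.052)"
```

```text
clock 9.9 tcp [ 0.604  -0.1011  0.056 ] yaw -95.68971248319005 j [-0.3593  0.4753  1.6299 -0.      1.0325  2.8816] gap 0.02393535001080266
shift mm [0.0639 1.2208 3.9582] rotvec [-0.0038 -0.001   0.0002] ft [-0.431  -0.0879  0.3932]
```

Request:
{"method": "arm_command", "body": {
  "targets": [
    {"tx": 0, "ty": 1, "tz": 4, "rx": -0.004, "ry": 0, "rz": 0, "gripper": 0},
    {"tx": 0, "ty": 0, "tz": 1, "rx": 0, "ry": 0, "rz": 0, "gripper": 0},
    {"tx": 0, "ty": 0, "tz": 0, "rx": 0, "ry": 0, "rz": 0, "gripper": 0}
  ]
}}

```text
clock: 10.2
tcp_pos: [0.6033, -0.1011, 0.0527]
orientation: [[-0.099, -0.995, -0.0], [-0.995, 0.099, -0.002], [0.002, 0.0, -1.0]]
ft_force: [-0.7, -0.6, -0.1]
finger_gap: 0.0235
```

```bash
python3 -c "
from h import *
plan((.6028,-.101),-95.7,.052)"
```

```text
clock 10.2 tcp [ 0.6033 -0.1011  0.0527] yaw -95.6675143088796 j [-0.3591  0.4811  1.6291 -0.0018  1.0311  2.8824] gap 0.023463063081375884
shift mm [-0.0869  0.5267  0.7349] rotvec [ 0.0002 -0.0016  0.0006] ft [-0.6521 -0.6196 -0.1412]
```

Request:
{"method": "arm_command", "body": {
  "targets": [
    {"tx": 0, "ty": 0, "tz": 1.5, "rx": 0, "ry": 0, "rz": 0, "gripper": 0},
    {"tx": 0, "ty": 0, "tz": 0, "rx": 0, "ry": 0, "rz": 0, "gripper": 0}
  ]
}}

```text
clock: 10.4
tcp_pos: [0.6034, -0.1012, 0.0528]
orientation: [[-0.098, -0.995, -0.001], [-0.995, 0.098, -0.002], [0.002, 0.0, -1.0]]
ft_force: [0.3, 0.9, -1.0]
finger_gap: 0.0239
```

```bash
python3 -c "
from h import *
plan((.6028,-.101),-95.7,.052)"
```

```text
clock 10.4 tcp [ 0.6034 -0.1012  0.0528] yaw -95.64858715235638 j [-0.3589  0.4814  1.6287 -0.0021  1.0315  2.8824] gap 0.023930547875668305
shift mm [-0.0935  0.6188  0.7811] rotvec [ 0.0004 -0.0018  0.0009] ft [ 0.3028  0.9091 -0.9605]
```

Request:
{"method": "arm_command", "body": {
  "targets": [
    {"tx": 0, "ty": 0, "tz": 0, "rx": 0, "ry": 0, "rz": 0, "gripper": 0.35},
    {"tx": 0, "ty": 0, "tz": 0, "rx": 0, "ry": 0, "rz": 0, "gripper": 0.6},
    {"tx": 0, "ty": 0, "tz": 0, "rx": 0, "ry": 0, "rz": 0, "gripper": 0.9},
    {"tx": 0, "ty": 0, "tz": 0, "rx": 0, "ry": 0, "rz": 0, "gripper": 0.9},
    {"tx": 0, "ty": 0, "tz": 0, "rx": 0, "ry": 0, "rz": 0, "gripper": 0.9},
    {"tx": 0, "ty": 0, "tz": 0, "rx": 0, "ry": 0, "rz": 0, "gripper": 0.9}
  ]
}}

```text
clock: 11.0
tcp_pos: [0.6037, -0.1013, 0.0521]
orientation: [[-0.099, -0.995, 0.0], [-0.995, 0.099, -0.002], [0.002, -0.0, -1.0]]
ft_force: [0.1, -0.2, 0.7]
finger_gap: 0.0686
```

```bash
python3 -c "
from h import *
plan((.6028,-.101),-95.7,.052)"
```

```text
clock 11.0 tcp [ 0.6037 -0.1013  0.0521] yaw -95.65623818644117 j [-0.359   0.4827  1.6284 -0.002   1.0298  2.8823] gap 0.06859714855605033
shift mm [-0.2495  0.9744  0.102 ] rotvec [-0.0003 -0.0019  0.0008] ft [ 0.1193 -0.2431  0.7374]
```

Released. Now I'll retreat upward.

Request:
{"method": "arm_command", "body": {
  "targets": [
    {"tx": 0, "ty": 0, "tz": 0, "rx": 0, "ry": 0, "rz": 0, "gripper": 0.9},
    {"tx": 0, "ty": 0, "tz": -10, "rx": 0, "ry": 0, "rz": 0, "gripper": 0.9},
    {"tx": 0, "ty": 0, "tz": -30, "rx": 0, "ry": 0, "rz": 0, "gripper": 0.9},
    {"tx": 0, "ty": 0, "tz": -40, "rx": 0, "ry": 0, "rz": 0, "gripper": 0.9},
    {"tx": 0, "ty": 0, "tz": -40, "rx": 0, "ry": 0, "rz": 0, "gripper": 0.9},
    {"tx": 0, "ty": 0, "tz": -40, "rx": 0, "ry": 0, "rz": 0, "gripper": 0.9},
    {"tx": 0, "ty": 0, "tz": -40, "rx": 0, "ry": 0, "rz": 0, "gripper": 0.9},
    {"tx": 0, "ty": 0, "tz": 0, "rx": 0, "ry": 0, "rz": 0, "gripper": 0.9}
  ]
}}

```text
clock: 11.8
tcp_pos: [0.6028, -0.1006, 0.2627]
orientation: [[-0.099, -0.995, -0.001], [-0.995, 0.099, -0.001], [0.002, 0.001, -1.0]]
ft_force: [0.3, -0.4, 0.1]
finger_gap: 0.0791
```

```bash
python3 -c "
from h import *
plan((.6028,-.101),-95.7,.052)
for n in ['wrist','side','top']:
  im=optics.read_camera(n); cv2.imwrite('pics/%s6.png'%n,im[:,:,::-1])
cv2.imwrite('pics/side6z.png',cv2.resize(cv2.imread('pics/side6.png')[160:300,270:425],None,fx=4,fy=4,interpolation=cv2.INTER_CUBIC))"
```

```text
clock 11.8 tcp [ 0.6028 -0.1006  0.2627] yaw -95.66004396211 j [-0.3585  0.2422  1.4851 -0.0018  1.415   2.8822] gap 0.07912282602688675
shift mm [  0.0497  -0.2853 210.7032] rotvec [ 0.0011 -0.0015  0.0007] ft [ 0.3396 -0.4057  0.1109]
```

View pics/wrist6.png

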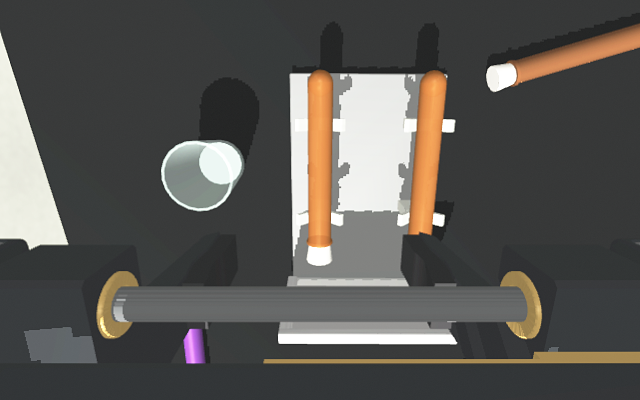

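View pics/side6z.png

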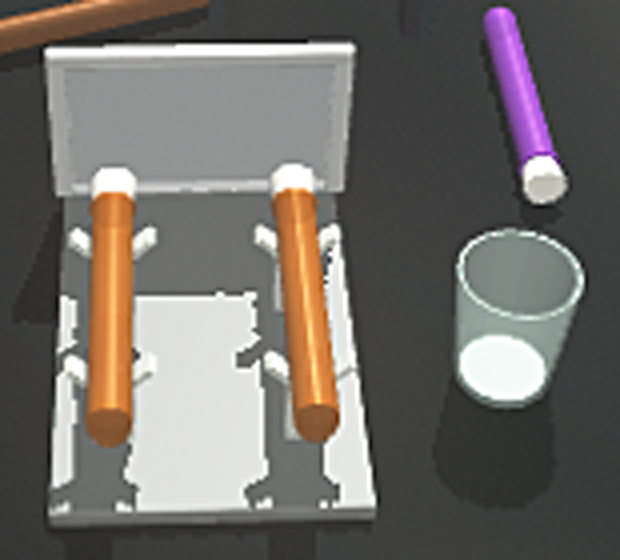

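View pics/top6.png

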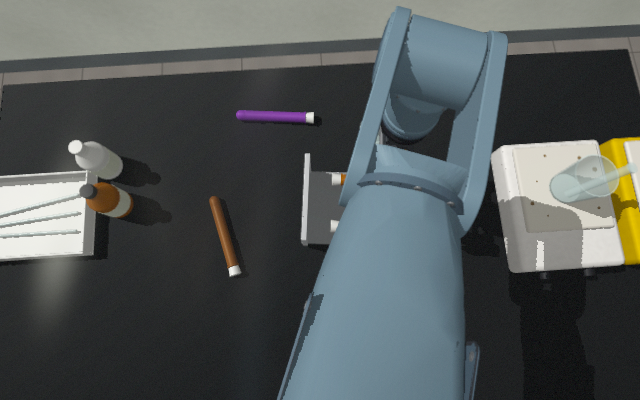

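The side zoom shows the turned tube seated in both notches, with its stopper at (293,180) by the shield and its round end at (317,425). The spare tube and beaker sit at the same pixels as before, so I'm handing in.

```bash
python3 -c "
from h import *
def z(p): return (p[0]/4+270-.4,p[1]/4+160-.4)
for p in [(293,180),(317,422)]: print(at('side',z(p),.07))
print(robot.job_done())"
```

```text
[ 0.6128 -0.0007  0.07  ]
[ 0.5918 -0.1913  0.07  ]
the job is handed in; nothing more can be done
None
```

I turned the wrong-way tube end for end and laid it back in its own two notches, with its stopper now towards the shield. I handed the job in about 12 s into the 42 s allowed; no verdict is reported at hand-in.

- **How it was done:** I gripped the tube at mid-length with 20–25 N, lifted it above the shield, turned it half a turn and lowered it. I then released it and drew the fingers clear above it.
- **Tube position:** in the last side picture its middle is within a few millimetres of where it started. It lies along its original line, seated in both notches. The top camera could not confirm this because the arm blocked its view.
- **Everything else:** the spare tube and the beaker are at the same pixels as before. The wrist force readings I took stayed at noise level, about 2 N or less, with no sign of a collision.
- **One deviation:** the arm sagged about 40 mm and tilted about 4° partway through the turn. I corrected this before lowering; the tube was still about 90 mm above the shield's top, so nothing was at risk.

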